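# Release the centrifuge rotor with the long key

## Task

Unlock the centrifuge's rotor: take the long T-handled key from the wooden stand, lower it into the deep bore in the middle of the rotor until its fork straddles the cross pin of the nut at the bottom, and turn the nut counterclockwise (seen from above) until it stops. Then let go and leave the key standing upright on the nut.

Things in the scene. Friction and masses are not known exactly. Their poses are not given: they have to be found in the camera images.
- long_key: Longer (150 mm) of two steel T-handled fork keys upright in the pockets, 35 mm deep and 110 mm apart, of a wooden stand 50 mm high; either pocket may hold it. The other, 65 mm shorter, cannot reach the nut. Loose, 0.35 kg. Origin: centre of its underside; z up its shaft, y along the T. The foot is a fork, 14 mm deep, 36 mm over all: open slot 15 mm wide along y, prongs 22 mm long (y), 7 mm thick.
- key_handle (a point): Centre of the long key's T-handle, on its axis, 140 mm above its underside; same axes. A dark steel bar 14 mm wide (x), 80 mm long (y), 20 mm high: grip it across its width. The T is parallel to the fork's slot. The key fits the nut either way round.
- nut_pin (a point): Centre of the nut's cross pin (9 mm thick, 32 mm long along this y; z up), in the bore at the middle of the rotor of the white centrifuge (fixed, 250 x 240 mm). Bore 48 mm wide; its funnel rim, 70 mm wide, is 83.5 mm above the pin, 130 mm above the table. The fork goes on with the T parallel to the pin within 12 degrees and 4 mm; seated, the key's underside is 6.5 mm below the pin centre.
- rotor_nut (a joint): Angle of the nut in rad: 0 locked (pin in line with two black marks on the rotor), growing counterclockwise from above to a hard stop at 0.9 (52 degrees). Starts at 0 to 0.12, takes about 0.12 N m, stays where left. The fork has 15 degrees of slack on the pin either way, so the key turns about 67 degrees from in line with the locked pin; slightly more only presses on the stop.
There are look-alikes about, which are no part of the job. What is shaped like the long_key but green or red is not meant.

How it is judged:
By the outcome, as a careful person would: the job done as asked, in the order asked, and still so for the second after the job is handed in, with the robot touching nothing.
It also fails if it takes over 51 s, if anything falls off the work surface, if the arm or the gripper's body presses on something with over 40 N, if the wrist force passes 120 N, or if a joint passes its speed limit or range.

## Robot

A 7-joint arm with a two-finger parallel gripper is mounted at the origin on the work surface. World frame = base frame: x ahead of the robot, y to its left, z up, the work surface at z = 0. Lengths are in m, angles in rad, forces in N, time in s.
With the tool pointing down it reaches from about 0.425 to 0.925 m from the base axis. Payload 6.8 kg.
Tool frame: the origin (TCP) lies at the very end of the fingers, on their centre line; the grasp point (between the pads) lies 19 mm behind it; z points along the fingers, y is the line along which they close (so a half turn about z gives the same grasp; the last joint's range is limited). The gripper opens to 85 mm and grips with 20 to 120 N. Pads are 22 mm wide; open, the fingers measure 114 mm over their backs; the gripper's body (76 mm by 85 mm) begins 54 mm behind the grasp point. The pads swing forward as they close: fully open they stand 13 mm farther back than shut.
Start: joints at [-1.219, 0.477, 0.022, 1.555, -0.011, 1.109, -0.083], TCP at [0.3, 0.605, 0.231] pointing down, gripper open.
Joint ranges: [-2.96, 2.96], [-0.34, 2.1], [-1.41, 1.46], [0.24, 2.44], [-1.37, 4.51], [0.17, 1.92], [-2.96, 2.96]. Speed limits (rad/s): [2.39, 2.39, 3.14, 3.14, 3.14, 3.14, 3.14].

## Interface

Orientations are given as a rotation vector (axis times angle).
In Python, from bench import r gives the robot as it stands.
- The arm moves only by the tool play_rows, never from a script. Its argument "targets" is text: rows parted by semicolons, each of 5 numbers parted by spaces: the closure, from -1 (fully open) to 1 (shut), then the shift along the tool's x, y, z in m, then the turn about the tool's z in rad. In form: gripper dx dy dz spin; .... A call has 1 to 8 rows; each row is the pose to reach, as a shift and turn from the pose commanded when the call began, along the tool's axes at that moment; what a row does not reach only later rows make up. A row lasts 1/12 s, in which the tool goes at most 41.7 mm and 7.16 degrees, less where a joint would pass 70% of its speed; a pose out of reach is approached as far as the arm can. A call with a gripper value outside its range is refused whole. The fingers move at their own pace and stop on an object; "squeeze" is the grip in N (left out, the last holds). Time passes only in rows, so rows that repeat a pose let the fingers close. It gives the time, the measured TCP pose, the force, the opening and the grip force at its end, in the units of the state.
- r.get_obs(): the state, without advancing time (a new reading comes with each control period).
- r.grab_frame(name): name is "scene" or "top"; returns the picture (420x560x3 uint8, red, green, blue); there is no depth.
- r.camera_info(name): a dict with "fov_y" (degrees; the focal length in pixels is half the picture's height over the tangent of half this angle, whatever the lens; pixels are square), "cx", "cy" (the principal point, pixels), "position" and "rotation" of the camera in the world. Camera axes: x right, y down, z forward; pixel columns grow to the right and rows downward; lengths in m; the calibration is good to about 2 mm. A picture is of the moment at which its call begins. camera_info takes no time and is no camera call.
- r.hand_in(): hands the job in; it is judged then, once.
The state is a dict: "clock": time; "joints": joint angles; "qvel": joint speeds; "tau": joint torques, N m; "tcp_pos": TCP position; "orientation": TCP orientation; "contact_force": force on the tool from outside, world axes, zero at the start; "moment": the same for the moment, N m; "grip_width": finger opening in m; "gripper_force": force on a finger pad.
Only numpy, scipy, OpenCV 4.12 (cv2) and the standard library are available. Lean on these libraries where they do the work, as an engineer would, in place of code of your own. Each camera call takes 0.05 s, during which the arm holds its last target. There are 200 camera calls.

## Working session

There is one attempt and no reset: what is moved stays moved. The work goes in short steps, Python scripts to look and compute and a tool call to move; the robot and the scene stay as the last step left them, time stands still between calls to the robot, and variables do not carry over. Pictures are saved under pics/ and viewed, at most 10 in all, crops included, and the job is handed in when it is done.

Besides the shell and the picture viewer there is one more tool, called after ">>>" as name(argument=value, ...) on one line, values as JSON. play_rows: Moves the arm, as the interface text tells. Its arguments: {"type":"object","properties":{"targets":{"type":"string"},"squeeze":{"type":"number"}},"required":["targets"]}

```bash
mkdir -p pics; python3 - <<'E'
from bench import r
import cv2,numpy as np
for n in("scene","top"):
    im=r.grab_frame(n); cv2.imwrite(f"pics/{n}0.png",im[:,:,::-1])
    c=r.camera_info(n); print(n,{k:(np.round(v,4).tolist() if not isinstance(v,str) else v) for k,v in c.items()})
o=r.get_obs()
for k,v in o.items(): print(k,np.round(v,4))
E
```

```text
scene {'fov_y': 43.3348, 'cx': 291.7707, 'cy': 211.9521, 'position': [0.8591, -0.7484, 1.0199], 'rotation': [-2.3888, -0.6735, 0.2329]}
top {'fov_y': 42.1129, 'cx': 285.2575, 'cy': 210.8927, 'position': [0.4253, -0.1251, 1.2764], 'rotation': [-2.1806, 2.2155, -0.0482]}
clock 0.1
joints [-1.2191  0.4777  0.0223  1.5564 -0.0115  1.1093 -0.0831]
qvel [-0.0002 -0.0027 -0.     -0.0021  0.0008  0.0006  0.0009]
tau [ 3.90000e-03 -5.97765e+01  1.61340e+00 -2.81960e+01  1.28000e-02
  5.00000e-03  0.00000e+00]
tcp_pos [0.2993 0.6044 0.2304]
orientation [-7.1580e-01 -3.0587e+00  2.5000e-03]
contact_force [-0.2732 -0.4357 -0.17  ]
moment [ 0.0735 -0.0241  0.0141]
gripper_force 0.0
grip_width 0.0853
```

View pics/scene0.png

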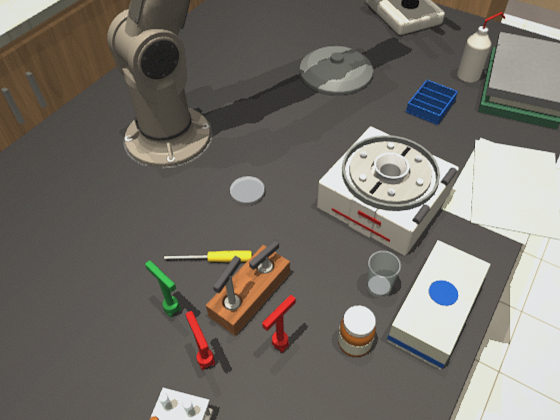

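View pics/top0.png

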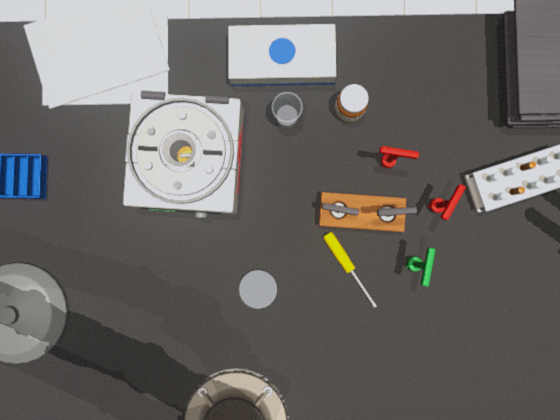

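The scene view shows the stand at about (250,288), with the taller key on the left (handle about (228,272)). In the top view the stand is at (363,212), with the long key on the right (handle about (399,211), collar about (388,213)). The rotor is centred near (181,152), with black marks at (148,149) and (212,152).

```bash
cat > h.py <<'E'
import cv2,numpy as np
from scipy.spatial.transform import Rotation as R
from bench import r
def cam(n):
    c=r.camera_info(n); f=210/np.tan(np.radians(c["fov_y"]/2))
    return f,c["cx"],c["cy"],np.array(c["position"]),R.from_rotvec(c["rotation"]).as_matrix()
def ray(n,uv):
    f,cx,cy,p,M=cam(n); d=M@np.array([(uv[0]-cx)/f,(uv[1]-cy)/f,1]); return p,d/np.linalg.norm(d)
def plane(n,uv,z):
    p,d=ray(n,uv); return p+d*(z-p[2])/d[2]
def proj(n,P):
    f,cx,cy,p,M=cam(n); q=M.T@(np.array(P)-p); return np.array([cx+f*q[0]/q[2],cy+f*q[1]/q[2]])
def two(a,b):
    p,d=ray("top",a); q,e=ray("scene",b)
    s=np.linalg.lstsq(np.c_[d,-e],q-p,rcond=None)[0]; A=p+d*s[0];B=q+e*s[1]
    return (A+B)/2,np.linalg.norm(A-B)
E
python3 - <<'E'
import cv2,numpy as np
t=cv2.imread("pics/top0.png");s=cv2.imread("pics/scene0.png")
def c(im,x,y,w,h,k): return cv2.resize(im[y:y+h,x:x+w],(w*k,h*k),interpolation=cv2.INTER_CUBIC)
a=c(t,315,185,110,55,7); b=c(s,195,235,110,100,3); d=c(t,120,90,130,100,3)
b=c(s,200,235,100,100,4)[:, :400]; d=c(t,132,105,96,96,4)[:400]
out=np.zeros((385+400-185,800,3),np.uint8)
a=c(t,320,190,100,45,8)[:,:800]
out=np.zeros((600,800,3),np.uint8)
cv2.imwrite("pics/a.png",a)
H=np.zeros((400,800,3),np.uint8); H[:400,:400]=b; H[:384,400:784]=d
cv2.imwrite("pics/b.png",H)
E
```

```text
(no output)
```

View pics/a.png

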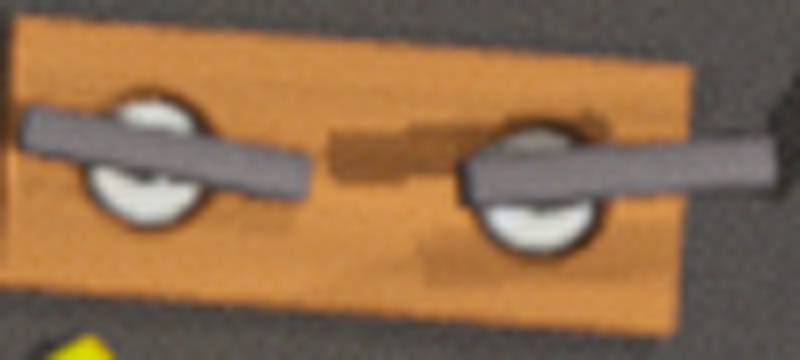

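View pics/b.png

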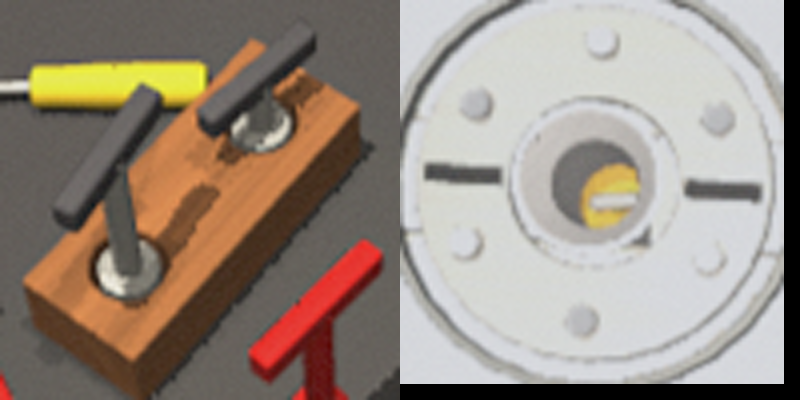

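```bash
cat > m.py <<'E'
from h import *
t=cv2.imread("pics/top0.png");s=cv2.imread("pics/scene0.png")
def blobs(mask,x,y,amin):
    n,l,st,c=cv2.connectedComponentsWithStats(mask.astype(np.uint8))
    for i in range(1,n):
        if st[i,4]>=amin:
            ys,xs=np.where(l==i); rc=cv2.minAreaRect(np.c_[xs+x,ys+y].astype(np.float32))
            C=np.cov(np.c_[xs,ys].T); w,v=np.linalg.eigh(C); yield c[i]+[x,y],st[i,4],rc,v[:,1]
k=4
def prep(im,x,y,w,h): return cv2.resize(im[y:y+h,x:x+w],None,fx=k,fy=k,interpolation=cv2.INTER_CUBIC)
def px(p,x,y): return (np.array(p)+.5)/k-.5+[x,y]
def handles(n,im,x,y,w,h,lo,hi):
    c=prep(im,x,y,w,h); hs=cv2.cvtColor(c,cv2.COLOR_BGR2HSV)
    m=(hs[...,1]<50)&(hs[...,2]>lo)&(hs[...,2]<hi)
    m=cv2.morphologyEx(m.astype(np.uint8),cv2.MORPH_OPEN,np.ones((9,9)))
    for ctr,a,rc,v in blobs(m,0,0,1000):
        p=px(rc[0],x,y); print(n,"px",p.round(2),a/k/k,"size",np.round(np.array(rc[1])/k,1))
        bx=[px(q,x,y) for q in cv2.boxPoints(rc)]
        for z in(.165,.1):
            P=plane(n,p,z); W=[plane(n,q,z) for q in bx]; e=[W[1]-W[0],W[2]-W[1]]; e.sort(key=np.linalg.norm)
            print("  z",z,P.round(4),"size",[round(float(np.linalg.norm(q)),4) for q in e],"dir deg",np.degrees(np.arctan2(e[1][1],e[1][0])).round(1))
c=prep(t,315,185,110,55);print(cv2.cvtColor(c,cv2.COLOR_BGR2HSV)[[94,94,20],[332,60,380]]) 
handles("top",t,315,185,110,55,90,140)
# marks & rotor
c=prep(t,120,90,125,125); g=cv2.cvtColor(c,cv2.COLOR_BGR2GRAY)
M=[]
for ctr,a,rc,v in blobs(cv2.morphologyEx((g<90).astype(np.uint8),cv2.MORPH_OPEN,np.ones((7,7))),0,0,300):
    p=px(rc[0],120,90); print("dark",p.round(2),a/k/k,np.round(np.array(rc[1])/k,1)); 
    if 138<p[0]<222 and 140<p[1]<160 and min(rc[1])/k<6: M.append(p)
if len(M)==2:
    for z in(.12,.13):
        A,B=[plane("top",q,z) for q in M]; d=B-A; print(z,"marks",A.round(4),B.round(4),"mid",((A+B)/2).round(4),"deg",np.degrees(np.arctan2(d[1],d[0])).round(1))
hs=cv2.cvtColor(c,cv2.COLOR_BGR2HSV)
m=(hs[...,0]>12)&(hs[...,0]<35)&(hs[...,1]>110)
for ctr,a,rc,v in blobs(m,0,0,200): p=px(ctr,120,90);print("yellow",p,a/k/k)
print("top rows: x px dir", (plane("top",(381,212),.13)-plane("top",(281,212),.13)).round(4))
E
python3 m.py
```

```text
[[  9  54 114]
 [  0  12 127]
 [ 11  24  86]]
top px [339.99 208.78] 198.5 size [35.9  6.6]
  z 0.165 [ 0.4778 -0.2359  0.165 ] size [0.0135, 0.0732] dir deg -102.5
  z 0.1 [ 0.4809 -0.2424  0.1   ] size [0.0142, 0.0775] dir deg -102.5
top px [397.38 210.88] 245.5 size [ 9.  37.5]
  z 0.165 [ 0.4717 -0.3528  0.165 ] size [0.0184, 0.0765] dir deg -90.9
  z 0.1 [ 0.4744 -0.3661  0.1   ] size [0.0194, 0.0809] dir deg -90.9
dark [238.  91.] 33.0625 [ 2.8 12.8]
dark [225.5 164. ] 526.6875 [100.8  37.8]
dark [147.14 148.15] 45.625 [17.6  2.9]
dark [120.75 194.25] 34.0625 [ 2.2 15.2]
dark [157.38 208.38] 398.1875 [12.  75.5]
yellow [183.42558857 152.68721973] 111.5
top rows: x px dir [-0.0033 -0.2103  0.    ]
```

```bash
cat > m2.py <<'E'
from m import *
print("-----")
q=lambda X,Y,k,x,y:np.array([(X+.5)/k-.5+x,(Y+.5)/k-.5+y])
L=plane("top",q(473,183,8,320,190),.165);Rr=plane("top",q(773,164,8,320,190),.165);d=Rr-L
print("handle",((L+Rr)/2).round(4),np.linalg.norm(d),np.degrees(np.arctan2(d[1],d[0])))
print("tri",two(q(623,173,8,320,190),q(108,155,4,200,235)))
a,b=q(67,217,4,200,235),q(152,92,4,200,235)
A,B=plane("scene",a,.165),plane("scene",b,.165);d=A-B
print("scene handle",(A+B)/2,np.linalg.norm(d),np.degrees(np.arctan2(d[1],d[0])))
# collar center top/scene on stand top
print("collar", plane("top",q(540,190,8,320,190),.05),plane("scene",q(128,270,4,200,235),.05))
l,rr=np.array([147.3,148.1]),None
c=prep(t,132,105,96,96); g=cv2.cvtColor(c,cv2.COLOR_BGR2GRAY)
M=[]
for ctr,ar,rc,v in blobs(g<120,0,0,200):
    p=px(rc[0],132,105); print("dark",p.round(2),ar/16,np.round(np.array(rc[1])/4,1))
    if min(rc[1])<22 and max(rc[1])<90: M.append(p)
for z in (.12,.125,.13):
    if len(M)==2:
        A,B=[plane("top",x,z) for x in M]; d=B-A
        print(z,"mid",((A+B)/2).round(4),"deg",np.degrees(np.arctan2(d[1],d[0])).round(1),"dist",np.linalg.norm(d))
cr=g[80:290,90:300]
ci=cv2.HoughCircles(cv2.GaussianBlur(g,(5,5),0),cv2.HOUGH_GRADIENT,1,5,param1=80,param2=25,minRadius=40,maxRadius=190)
for x in ci[0][:10]:
    p=px(x[:2],132,105); P=plane("top",p,.13); print("circ",p.round(2),(x[2]/4).round(1),"diam mm",round(2*x[2]/4*(1.2764-.13)/cam("top")[0]*1e3,1),P.round(4))
w=prep(s,335,130,110,80); cv2.imwrite("pics/c.png",w)
E
python3 m2.py | sed -n '/-----/,$p'
```

```text
-----
handle [ 0.4709 -0.3529  0.165 ] 0.0766363434414557 -87.28416367620665
tri (array([ 0.47250581, -0.35349125,  0.15787869]), np.float64(0.0028516892048779077))
scene handle [ 0.47726304 -0.35454018  0.165     ] 0.07773295409484675 -85.27680016231122
collar [ 0.47139509 -0.35302249  0.05      ] [ 0.47514523 -0.35436208  0.05      ]
dark [144.13 121.15] 83.8125 [ 7.6 48.7]
dark [178.11 148.48] 162.9375 [14.4 21.2]
dark [147.17 148.15] 65.75 [18.6  3.9]
dark [212.27 152.26] 62.6875 [18.4  3.7]
dark [134.28 170.13] 18.1875 [18.8  2.3]
circ [180.75 150.25] 45.0 diam mm 188.9 [0.6088 0.0948 0.13  ]
circ [179.   148.25] 45.7 diam mm 192.1 [0.6131 0.0985 0.13  ]
circ [178.5  149.75] 46.5 diam mm 195.6 [0.6099 0.0996 0.13  ]
circ [177.5 153. ] 47.4 diam mm 199.0 [0.603  0.1017 0.13  ]
circ [178.5 151.5] 47.4 diam mm 199.0 [0.6062 0.0996 0.13  ]
circ [177.25 149.  ] 47.1 diam mm 197.9 [0.6116 0.1022 0.13  ]
circ [177.75 147.5 ] 47.4 diam mm 199.0 [0.6147 0.1011 0.13  ]
circ [176.5  150.75] 47.4 diam mm 199.0 [0.6079 0.1038 0.13  ]
circ [180.25 146.25] 47.4 diam mm 199.0 [0.6173 0.0958 0.13  ]
circ [182.   150.75] 43.7 diam mm 183.6 [0.6077 0.0922 0.13  ]
```

```bash
python3 - <<'E'
import cv2
w=cv2.imread("pics/c.png");print(w.shape)
E
```

```text
(320, 440, 3)
```

View pics/c.png

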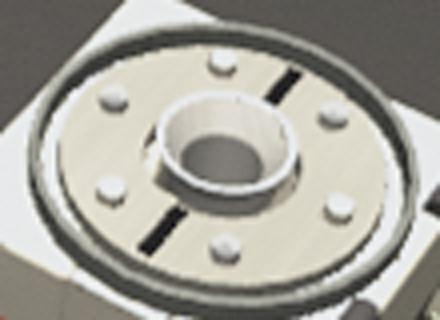

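The crop shows the funnel rim standing above the rotor disc (rim centre about (391.6,165.9) in the full picture) and the marks on the lower disc. I'll triangulate both.

```bash
cat > m3.py <<'E'
from h import *
q=lambda X,Y,k,x,y:np.array([(X+.5)/k-.5+x,(Y+.5)/k-.5+y])
tm=[np.array([147.17,148.15]),np.array([212.27,152.26])]
sm=[q(162,231,4,335,130),q(285,86,4,335,130)]
print("tri marks",[two(a,b) for a,b in zip(tm,sm)])
for z in(.105,.11,.115,.12):
    for n,m in(("top",tm),("scene",sm)):
        A,B=[plane(n,x,z) for x in m];d=B-A;print(z,n,((A+B)/2).round(4),np.degrees(np.arctan2(d[1],d[0])).round(1),np.linalg.norm(d).round(4))
rt=q(197,182,4,132,105);rs=q(228,145,4,335,130)
print("rim tri",two(rt,rs),plane("top",rt,.13),plane("scene",rs,.13))
# yellow disc+pin in top
print("yellow z.0465",plane("top",(183.4,152.7),.04))
im=cv2.imread("pics/top0.png")
c=cv2.resize(im[125:177,152:212],None,fx=10,fy=10,interpolation=cv2.INTER_CUBIC);cv2.imwrite("pics/d.png",c)
E
python3 m3.py
```

```text
tri marks [(array([ 0.60263304,  0.17478442, -0.01298827]), np.float64(0.08593167813791674)), (array([0.62098704, 0.03066686, 0.2337482 ]), np.float64(0.07345563560180102))]
0.105 top [0.6129 0.1018 0.105 ] -94.6 0.1411
0.105 scene [0.6115 0.1117 0.105 ] 85.1 0.1463
0.11 top [0.6121 0.1009 0.11  ] -94.6 0.1405
0.11 scene [0.6128 0.107  0.11  ] 85.1 0.1455
0.115 top [0.6113 0.0999 0.115 ] -94.6 0.1399
0.115 scene [0.6142 0.1023 0.115 ] 85.1 0.1447
0.12 top [0.6105 0.0989 0.12  ] -94.6 0.1393
0.12 scene [0.6155 0.0976 0.12  ] 85.1 0.1439
rim tri (array([0.61245328, 0.09677451, 0.12797553]), np.float64(0.007011953387502093)) [0.60903705 0.09453966 0.13      ] [0.61575196 0.09730417 0.13      ]
yellow z.0465 [0.61745927 0.10606285 0.04      ]
```

View pics/d.png

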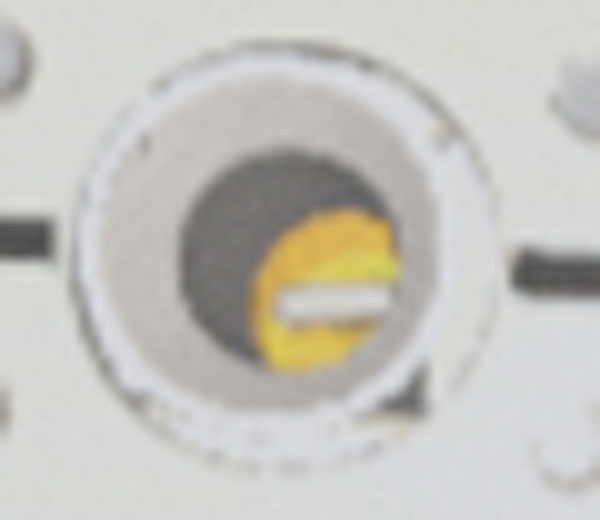

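The crop shows the funnel opening centred near (178.6,148.8), about 70 mm wide. The pin sits about 7° counterclockwise of the marks, so the pin and the key's T are already nearly parallel.

```bash
cat > plan.py <<'E'
import sys; from h import *
def plan(P,ydeg):
    o=r.get_obs(); p=np.array(o["tcp_pos"]); M=R.from_rotvec(o["orientation"]).as_matrix()
    d=M.T@(np.array(P)-p); a=np.degrees(np.arctan2(M[1,1],M[0,1]))
    sp=-((ydeg-a+90)%180-90)
    print("t",round(o["clock"],2),"tcp",p.round(4),"ydeg",a.round(2),"tilt",np.degrees(np.arccos(-M[2,2])).round(2),"-> d",d.round(4),"dist",np.linalg.norm(d).round(3),"spin",np.radians(sp).round(4),"j7",round(o["joints"][6],2))
if __name__=="__main__": plan([float(x) for x in sys.argv[1:4]],float(sys.argv[4]))
E
python3 plan.py .6 .1 .3 3
python3 - <<'E'
from h import *
print(plane("top",(178.55,148.75),.13),plane("top",(180.55,150.35),.09))
E
```

```text
t 0.1 tcp [0.2993 0.6044 0.2304] ydeg 63.66 tilt 0.09 -> d [-0.4933 -0.3187 -0.069 ] dist 0.591 spin 1.0586 j7 -0.08
[0.6120423  0.09943748 0.13      ] [0.61496321 0.10291696 0.09      ]
```

>>> play_rows(targets="-1 -0.493 -0.319 -0.069 1.06;-1 -0.493 -0.319 -0.069 1.06;-1 -0.493 -0.319 -0.069 1.06;-1 -0.493 -0.319 -0.069 1.06;-1 -0.493 -0.319 -0.069 1.06;-1 -0.493 -0.319 -0.069 1.06;-1 -0.493 -0.319 -0.069 1.06;-1 -0.493 -0.319 -0.069 1.06")

```text
clock: 0.77
tcp_pos: [0.4693, 0.3183, 0.2702]
orientation: [-2.102, -2.335, 0.0]
contact_force: [0.9, 0.8, -0.4]
grip_width: 0.0855
gripper_force: 0.0
```

```bash
python3 plan.py .6 .05 .3 3
```

```text
t 0.77 tcp [0.4693 0.3183 0.2702] ydeg 6.01 tilt 0.02 -> d [-0.2805  0.1019 -0.0298] dist 0.3 spin 0.0525 j7 -0.51
```

>>> play_rows(targets="-1 -0.28 0.102 -0.03 0.05;-1 -0.28 0.102 -0.03 0.05;-1 -0.28 0.102 -0.03 0.05;-1 -0.28 0.102 -0.03 0.05;-1 -0.28 0.102 -0.03 0.05;-1 -0.28 0.102 -0.03 0.05;-1 -0.28 0.102 -0.03 0.05;-1 -0.28 0.102 -0.03 0.05")

```text
clock: 1.43
tcp_pos: [0.6032, 0.0445, 0.3011]
orientation: [2.161, 2.274, -0.002]
contact_force: [0.0, -1.4, -0.0]
grip_width: 0.0853
gripper_force: 0.0
```

```bash
python3 plan.py .474 -.3537 .23 3.5
```

```text
t 1.43 tcp [0.6032 0.0445 0.3011] ydeg 2.93 tilt 0.27 -> d [-0.3907 -0.1496  0.0724] dist 0.425 spin -0.01 j7 0.02
```

>>> play_rows(targets="-1 -0.39 -0.15 0.072 -0.01;-1 -0.39 -0.15 0.072 -0.01;-1 -0.39 -0.15 0.072 -0.01;-1 -0.39 -0.15 0.072 -0.01;-1 -0.39 -0.15 0.072 -0.01;-1 -0.39 -0.15 0.072 -0.01;-1 -0.39 -0.15 0.072 -0.01;-1 -0.39 -0.15 0.072 -0.01")

```text
clock: 2.1
tcp_pos: [0.5011, -0.2611, 0.2431]
orientation: [-2.141, -2.299, -0.0]
contact_force: [1.1, -0.3, -0.4]
grip_width: 0.085
gripper_force: 0.0
```

```bash
python3 plan.py .474 -.3537 .2 3.5
```

```text
t 2.1 tcp [ 0.5011 -0.2611  0.2431] ydeg 4.09 tilt 0.02 -> d [-0.0904 -0.0336  0.0431] dist 0.106 spin 0.0102 j7 0.64
```

>>> play_rows(targets="-1 -0.09 -0.034 0.043 0.01;-1 -0.09 -0.034 0.043 0.01;-1 -0.09 -0.034 0.043 0.01;-1 -0.09 -0.034 0.043 0.01;-1 -0.09 -0.034 0.043 0.01")

```text
clock: 2.52
tcp_pos: [0.4734, -0.3527, 0.1997]
orientation: [-2.155, -2.283, 0.001]
contact_force: [0.0, 0.2, 0.1]
grip_width: 0.0852
gripper_force: 0.0
```

```bash
python3 plan.py .474 -.3537 .136 3.5; python3 - <<'E'
from h import *
s=r.grab_frame("scene")[:,:,::-1];t=r.grab_frame("top")[:,:,::-1]
a=cv2.resize(s[190:350,150:310],(600,600),interpolation=cv2.INTER_CUBIC)
cv2.imwrite("pics/e.png",a)
E
```

```text
t 2.52 tcp [ 0.4734 -0.3527  0.1997] ydeg 3.32 tilt 0.12 -> d [-0.0011  0.0006  0.0637] dist 0.064 spin -0.0032 j7 0.85
```

View pics/e.png

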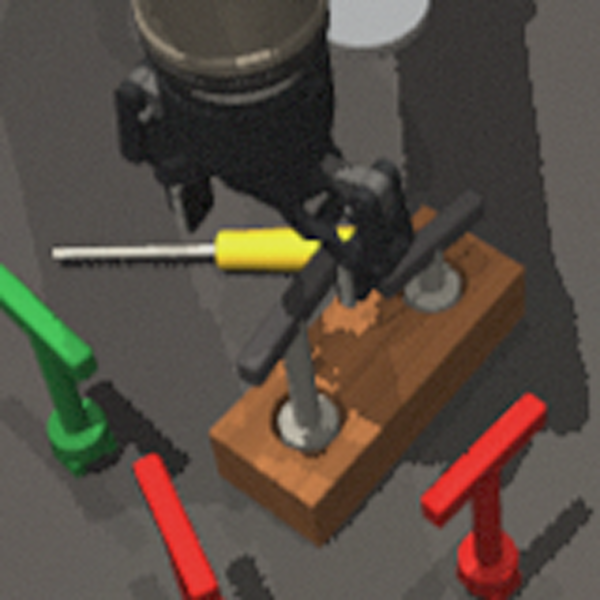

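The crop shows the open fingers straddling the long key's handle, with fingertips at about (195,220) and (380,280) in the crop. I'll go down and grip.

>>> play_rows(targets="-1 -0.001 0.001 0.025 0;-1 -0.001 0.001 0.05 0;-1 -0.001 0.001 0.064 0;-1 -0.001 0.001 0.064 0;-1 -0.001 0.001 0.064 0")

```text
clock: 3.03
tcp_pos: [0.4766, -0.3513, 0.1367]
orientation: [-2.149, -2.29, -0.001]
contact_force: [0.7, -0.2, 0.7]
grip_width: 0.0855
gripper_force: 0.0
```

>>> play_rows(squeeze=30, targets="1 0 0 0 0;1 0 0 0 0;1 0 0 0 0;1 0 0 0 0;1 0 0 0 0;1 0 0 0 0;1 0 0 0 0;1 0 0 0 0")

```text
clock: 3.7
tcp_pos: [0.4753, -0.3533, 0.1369]
orientation: [-2.153, -2.288, 0.0]
contact_force: [-1.5, 0.3, 6.0]
grip_width: 0.014
gripper_force: 29.2
```

```bash
python3 plan.py .474 -.3537 .3 3.5; python3 -c "
from bench import r;o=r.get_obs();print(o['contact_force'],o['moment'],o['grip_width'],o['gripper_force'])"
```

```text
t 3.7 tcp [ 0.4753 -0.3533  0.1369] ydeg 3.47 tilt 0.02 -> d [-0.0004 -0.0014 -0.1631] dist 0.163 spin -0.0005 j7 0.9
[-1.48931406  0.28435412  5.97560194] [0.00951884 0.66369139 0.05879621] 0.013967260055068638 29.167060554027557
```

>>> play_rows(squeeze=70, targets="1 0 0 0 0;1 0 0 -0.01 0;1 0 0 -0.03 0;1 0 0 -0.055 0;1 0 0 -0.085 0;1 0 0 -0.12 0;1 0 0 -0.15 0;1 0 0 -0.17 0")

```text
clock: 4.37
tcp_pos: [0.4761, -0.3534, 0.3098]
orientation: [2.151, 2.286, 0.002]
contact_force: [0.8, -0.2, -3.6]
grip_width: 0.0129
gripper_force: 68.8
```

```bash
python3 plan.py .6 -.1 .31 2; python3 - <<'E'
from h import *
o=r.get_obs();print(o['contact_force'],o['moment'],o['grip_width'])
s=r.grab_frame("scene")[:,:,::-1]
cv2.imwrite("pics/f.png",cv2.resize(s[150:350,150:350],(600,600),interpolation=cv2.INTER_CUBIC))
E
```

```text
t 4.37 tcp [ 0.4761 -0.3534  0.3098] ydeg 3.47 tilt 0.17 -> d [ 2.454e-01  1.390e-01 -1.000e-04] dist 0.282 spin 0.0257 j7 0.79
[ 0.84070201 -0.18024257 -3.59517493] [-0.0115215  -0.07023989  0.01514046] 0.012854042910560122
```

View pics/f.png

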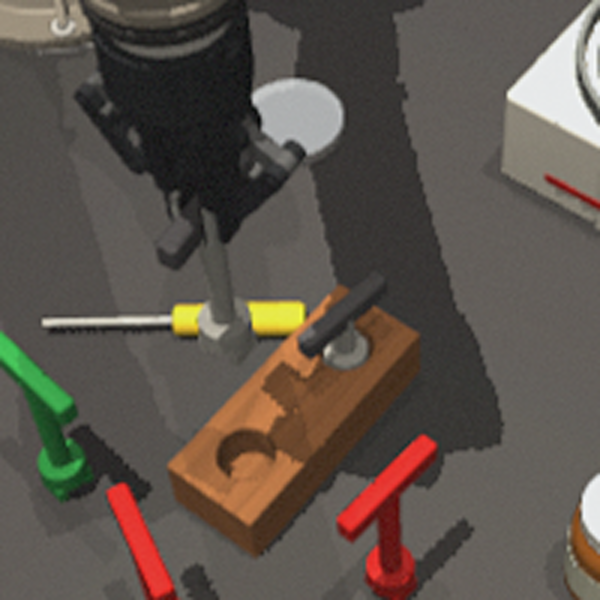

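The crop shows the long key hanging upright in the gripper (foot about (225,335)) and its pocket empty. Now I'll carry it to the rotor.

```bash
python3 plan.py .615 .1 .31 1
```

```text
t 4.42 tcp [ 0.4774 -0.3544  0.313 ] ydeg 3.47 tilt 0.46 -> d [0.4453 0.1649 0.0025] dist 0.475 spin 0.0431 j7 0.79
```

>>> play_rows(targets="1 0.01 0.004 0.002 0;1 0.03 0.011 0.002 0;1 0.06 0.022 0.002 0.01;1 0.095 0.035 0.002 0.01;1 0.13 0.048 0.002 0.02;1 0.165 0.061 0.002 0.03;1 0.2 0.074 0.002 0.04;1 0.23 0.085 0.002 0.04")

```text
clock: 5.08
tcp_pos: [0.5458, -0.1136, 0.3021]
orientation: [-2.193, -2.244, 0.003]
contact_force: [1.2, 0.2, -2.8]
grip_width: 0.0132
gripper_force: 68.5
```

```bash
python3 plan.py .615 .1 .31 1
```

```text
t 5.08 tcp [ 0.5458 -0.1136  0.3021] ydeg 1.32 tilt 0.24 -> d [ 0.2119  0.0741 -0.0079] dist 0.225 spin 0.0056 j7 0.25
```

>>> play_rows(targets="1 0.035 0.012 -0.005 0;1 0.07 0.024 -0.005 0;1 0.105 0.037 -0.005 0;1 0.14 0.049 -0.005 0;1 0.17 0.06 -0.005 0;1 0.195 0.068 -0.005 0;1 0.205 0.072 -0.005 0;1 0.205 0.072 -0.005 0")

```text
clock: 5.75
tcp_pos: [0.6131, 0.0936, 0.3066]
orientation: [-2.188, -2.249, 0.004]
contact_force: [-0.2, 0.2, -3.7]
grip_width: 0.0128
gripper_force: 68.5
```

>>> play_rows(targets="1 0 0 0 0;1 0 0 0 0;1 0 0 0 0")

```text
clock: 6.0
tcp_pos: [0.6136, 0.0862, 0.3091]
orientation: [-2.201, -2.241, 0.002]
contact_force: [-0.3, -0.2, -3.5]
grip_width: 0.0128
gripper_force: 68.6
```

```bash
python3 plan.py .615 .1 .31 1; python3 - <<'E'
from h import *
s=r.grab_frame("scene")[:,:,::-1]; cv2.imwrite("pics/g_full.png",s)
cv2.imwrite("pics/gt_full.png",r.grab_frame("top")[:,:,::-1])
cv2.imwrite("pics/g.png",cv2.resize(s[60:210,320:470],(600,600),interpolation=cv2.INTER_CUBIC))
o=r.get_obs(); p=np.array(o["tcp_pos"]); print(proj("scene",p-[0,0,.122]),proj("scene",p-[0,0,.108]),proj("scene",[.615,.1,.13]))
E
```

```text
t 6.0 tcp [0.6136 0.0862 0.3091] ydeg 1.04 tilt 0.07 -> d [ 0.0138  0.0016 -0.0009] dist 0.014 spin 0.0007 j7 -0.08
[392.75452342 150.56920528] [393.71787205 146.02410156] [391.81751824 165.03266326]
```

View pics/g.png

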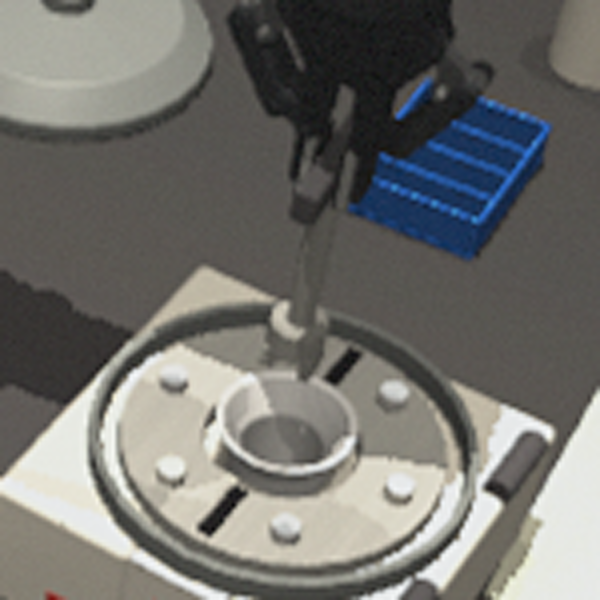

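The crop shows the key's foot at about (297,365), just behind the funnel, whose rim is centred at about (287,424). This agrees with the projected positions to about 1 px. I'll centre it and go down.

>>> play_rows(targets="1 0.007 0.001 0 0;1 0.014 0.0015 0 0;1 0.014 0.0015 0 0;1 0.014 0.0015 0 0")

```text
clock: 6.43
tcp_pos: [0.6153, 0.1035, 0.3095]
orientation: [-2.196, -2.246, -0.0]
contact_force: [0.8, -0.7, -2.5]
grip_width: 0.0134
gripper_force: 68.5
```

```bash
python3 plan.py .615 .1 .185 1
```

```text
t 6.43 tcp [0.6153 0.1035 0.3095] ydeg 1.31 tilt 0.02 -> d [-0.0036 -0.0004  0.1245] dist 0.125 spin 0.0053 j7 -0.1
```

>>> play_rows(targets="1 -0.002 0 0 0.005;1 -0.002 0 0.01 0.005;1 -0.002 0 0.03 0.005;1 -0.002 0 0.055 0.005;1 -0.002 0 0.08 0.005;1 -0.002 0 0.105 0.005;1 -0.002 0 0.12 0.005;1 -0.002 0 0.124 0.005")

```text
clock: 7.1
tcp_pos: [0.6131, 0.0996, 0.1817]
orientation: [-2.202, -2.237, 0.008]
contact_force: [-0.8, 0.0, -3.4]
grip_width: 0.0129
gripper_force: 68.5
```

```bash
python3 plan.py .615 .1 .162 1;python3 -c "
from bench import r;o=r.get_obs();print(o['contact_force'],o['moment'])"
```

```text
t 7.1 tcp [0.6131 0.0996 0.1817] ydeg 0.88 tilt 0.35 -> d [0.0004 0.002  0.0197] dist 0.02 spin -0.002 j7 -0.05
[-0.78572435  0.02143571 -3.40777231] [0.04739758 0.08814238 0.04990516]
```

>>> play_rows(targets="1 0 0.001 0 0;1 0 0.001 0 0;1 0 0.001 0.003 0;1 0 0.001 0.006 0;1 0 0.001 0.009 0;1 0 0.001 0.012 0;1 0 0.001 0.012 0")

```text
clock: 7.68
tcp_pos: [0.6161, 0.1004, 0.1731]
orientation: [-2.203, -2.239, 0.001]
contact_force: [0.1, -0.4, -3.9]
grip_width: 0.0131
gripper_force: 68.6
```

```bash
python3 plan.py .615 .1 .162 1;python3 -c "
from bench import r;o=r.get_obs();print(o['contact_force'],o['moment'])"
```

```text
t 7.68 tcp [0.6161 0.1004 0.1731] ydeg 0.92 tilt 0.05 -> d [-0.0004 -0.0011  0.0111] dist 0.011 spin -0.0013 j7 -0.05
[ 0.08369489 -0.35581199 -3.91222968] [-0.05240514  0.00470934 -0.01410254]
```

>>> play_rows(targets="1 0 0 0.002 0;1 0 0 0.004 0;1 0 0 0.006 0;1 0 0 0.008 0;1 0 0 0.008 0;1 0 0 0.008 0")

```text
clock: 8.18
tcp_pos: [0.6164, 0.1003, 0.1654]
orientation: [-2.204, -2.239, 0.0]
contact_force: [-0.4, -0.0, -2.8]
grip_width: 0.0131
gripper_force: 68.6
```

```bash
python3 plan.py .615 .1 .162 1;python3 -c "
from bench import r;o=r.get_obs();print(o['contact_force'],o['moment'])"
```

```text
t 8.18 tcp [0.6164 0.1003 0.1654] ydeg 0.91 tilt 0.02 -> d [-0.0003 -0.0014  0.0034] dist 0.004 spin -0.0015 j7 -0.04
[-0.353416   -0.01456099 -2.77747716] [-0.01377322  0.02149047 -0.02604882]
```

>>> play_rows(targets="1 0 0 0.001 0;1 0 0 0.002 0;1 0 0 0.003 0;1 0 0 0.004 0;1 0 0 0.005 0;1 0 0 0.005 0")

```text
clock: 8.68
tcp_pos: [0.617, 0.1003, 0.1619]
orientation: [2.204, 2.239, 0.002]
contact_force: [-3.0, -0.0, 5.1]
grip_width: 0.013
gripper_force: 70.3
```

```bash
python3 plan.py .615 .1 .162 1;python3 -c "
from bench import r;o=r.get_obs();print(o['contact_force'],o['moment'])"
```

```text
t 8.68 tcp [0.617  0.1003 0.1619] ydeg 0.9 tilt 0.07 -> d [-0.0003 -0.002  -0.0001] dist 0.002 spin -0.0017 j7 -0.04
[-2.95592743 -0.01151078  5.11506375] [-0.11443297  0.7418214   0.0263176 ]
```

The key is seated: TCP is at 0.162 as predicted, with light contact. Now I'll turn it counterclockwise.

>>> play_rows(targets="1 0 0 -0.001 -0.04;1 0 0 -0.001 -0.11;1 0 0 -0.001 -0.18;1 0 0 -0.001 -0.25;1 0 0 -0.001 -0.32;1 0 0 -0.001 -0.39;1 0 0 -0.001 -0.46;1 0 0 -0.001 -0.53")

```text
clock: 9.35
tcp_pos: [0.616, 0.1011, 0.162]
orientation: [-1.535, -2.739, -0.001]
contact_force: [-1.8, 1.9, 1.7]
grip_width: 0.0132
gripper_force: 69.6
```

```bash
python3 plan.py .615 .1 .162 62.5;python3 -c "
from bench import r;o=r.get_obs();print(o['contact_force'],o['moment'])"
```

```text
t 9.35 tcp [0.616  0.1011 0.162 ] ydeg 31.47 tilt 0.09 -> d [-0.0004 -0.0014  0.    ] dist 0.001 spin -0.5415 j7 0.42
[-1.7954123   1.85793978  1.65136094] [ 0.4048666   0.83648398 -0.11032139]
```

>>> play_rows(targets="1 0 0 0 -0.08;1 0 0 0 -0.16;1 0 0 0 -0.24;1 0 0 0 -0.32;1 0 0 0 -0.4;1 0 0 0 -0.46;1 0 0 0 -0.5;1 0 0 0 -0.5")

```text
clock: 10.02
tcp_pos: [0.6159, 0.1015, 0.162]
orientation: [-0.812, -3.033, -0.002]
contact_force: [-3.1, 2.5, 2.0]
grip_width: 0.0134
gripper_force: 69.5
```

```bash
python3 plan.py .615 .1 .162 62.5;python3 -c "
from bench import r;o=r.get_obs();print(o['contact_force'],o['moment'])"
```

```text
t 10.02 tcp [0.6159 0.1015 0.162 ] ydeg 60.02 tilt 0.12 -> d [ 0.0001 -0.0018 -0.    ] dist 0.002 spin -0.0433 j7 0.86
[-3.05318495  2.4922639   2.01390805] [0.85454586 1.03476257 0.00876573]
```

>>> play_rows(targets="1 0 0 0 -0.03;1 0 0 0 -0.06;1 0 0 0 -0.06;1 0 0 0 -0.06")

```text
clock: 10.35
tcp_pos: [0.6161, 0.1013, 0.1619]
orientation: [-0.725, -3.056, -0.002]
contact_force: [-4.5, 2.7, 4.0]
grip_width: 0.0126
gripper_force: 69.7
```

```bash
python3 plan.py .615 .1 .162 62.5;python3 -c "
from bench import r;o=r.get_obs();print(o['contact_force'],o['moment'])"
```

```text
t 10.35 tcp [0.6161 0.1013 0.1619] ydeg 63.29 tilt 0.08 -> d [ 0.0004 -0.0017 -0.0001] dist 0.002 spin 0.0138 j7 0.91
[-4.535697    2.73678157  3.98523012] [ 1.0721576   1.2008493  -0.05924171]
```

>>> play_rows(targets="1 0 0 0 -0.03;1 0 0 0 -0.06;1 0 0 0 -0.06;1 0 0 0 -0.06")

```text
clock: 10.68
tcp_pos: [0.6161, 0.1014, 0.1619]
orientation: [-0.633, -3.076, -0.002]
contact_force: [-4.4, 4.6, 4.0]
grip_width: 0.0126
gripper_force: 69.7
```

```bash
python3 plan.py .615 .1 .162 62.5;python3 -c "
from bench import r;o=r.get_obs();print(o['contact_force'],o['moment'])"
```

```text
t 10.68 tcp [0.6161 0.1014 0.1619] ydeg 66.74 tilt 0.08 -> d [ 0.0005 -0.0017 -0.0001] dist 0.002 spin 0.074 j7 0.96
[-4.35540648  4.63725214  3.97011566] [ 1.1550332   1.30349667 -0.08254749]
```

>>> play_rows(targets="1 0 0 0 -0.03;1 0 0 0 -0.06;1 0 0 0 -0.06;1 0 0 0 -0.06")

```text
clock: 11.02
tcp_pos: [0.6161, 0.1015, 0.1619]
orientation: [-0.542, -3.093, -0.003]
contact_force: [-4.2, 3.7, 5.2]
grip_width: 0.0131
gripper_force: 70.3
```

```bash
python3 plan.py .615 .1 .162 62.5;python3 - <<'E'
from h import *
o=r.get_obs();print(o['contact_force'],o['moment'],o['tau'][6])
s=r.grab_frame("scene")[:,:,::-1];t=r.grab_frame("top")[:,:,::-1];cv2.imwrite("pics/h_scene.png",s);cv2.imwrite("pics/h_top.png",t)
a=cv2.resize(s[90:210,330:450],(600,600),interpolation=cv2.INTER_CUBIC);cv2.imwrite("pics/h.png",a)
E
```

```text
t 11.02 tcp [0.6161 0.1015 0.1619] ydeg 70.13 tilt 0.11 -> d [ 0.0005 -0.0018 -0.0001] dist 0.002 spin 0.1331 j7 1.02
[-4.23949889  3.73259815  5.20590276] [ 1.3122729   1.38237221 -0.36154326] 0.4624241217970848
```

>>> play_rows(targets="1 0 0 0 -0.02;1 0 0 0 -0.04;1 0 0 0 -0.04")

```text
clock: 11.37
tcp_pos: [0.6161, 0.1016, 0.162]
orientation: [-0.48, -3.104, -0.003]
contact_force: [-4.8, 4.5, 3.7]
grip_width: 0.0129
gripper_force: 72.4
```

```bash
python3 plan.py .615 .1 .162 62.5;python3 - <<'E'
from h import *
o=r.get_obs();print(o['contact_force'],o['moment'],o['tau'][6])
E
```

```text
t 11.37 tcp [0.6161 0.1016 0.162 ] ydeg 72.41 tilt 0.13 -> d [ 0.0006 -0.0018 -0.    ] dist 0.002 spin 0.1729 j7 1.05
[-4.76929125  4.53596833  3.72101942] [ 1.40376079  1.27582742 -0.78993882] 1.0207240283489227
```

The torque has risen to 0.8 N·m, well over the nut's 0.12, so this is the stop. I'll back off within the fork's slack, ease the side load, and check the forces before releasing.

>>> play_rows(targets="1 0 0 0 0.04;1 0.001 0.001 0 0.08;1 0.001 0.001 0 0.11;1 0.001 0.001 0 0.11;1 0.001 0.001 0 0.11")

```text
clock: 11.78
tcp_pos: [0.6158, 0.1018, 0.1619]
orientation: [0.647, 3.074, 0.0]
contact_force: [-3.8, 2.0, 4.3]
grip_width: 0.0128
gripper_force: 69.8
```

```bash
python3 plan.py .615 .1 .162 62.5;python3 - <<'E'
from h import *
o=r.get_obs();print(o['contact_force'],o['moment'],o['tau'][6])
E
```

```text
t 11.78 tcp [0.6158 0.1018 0.1619] ydeg 66.23 tilt 0.01 -> d [-0.     -0.002  -0.0001] dist 0.002 spin 0.0652 j7 0.95
[-3.79289723  2.04865247  4.31975404] [ 0.73375352  1.20668698 -0.07940423] -0.012213537411298603
```

>>> play_rows(targets="1 0.001 0 -0.0005 0;1 0.002 0 -0.0005 0;1 0.002 0 -0.0005 0")

```text
clock: 12.03
tcp_pos: [0.6145, 0.1022, 0.162]
orientation: [0.647, 3.073, 0.0]
contact_force: [1.0, 1.3, -1.1]
grip_width: 0.0129
gripper_force: 69.0
```

```bash
python3 plan.py .615 .1 .162 62.5;python3 - <<'E'
from h import *
o=r.get_obs();print(o['contact_force'],o['moment'],o['tau'][6])
E
```

```text
t 12.03 tcp [0.6145 0.1022 0.162 ] ydeg 66.23 tilt 0.08 -> d [-0.0013 -0.0018  0.    ] dist 0.002 spin 0.0651 j7 0.95
[ 1.01468052  1.31232992 -1.13586402] [ 0.52551811  0.00113908 -0.07648625] 0.072778828907758
```

>>> play_rows(squeeze=20, targets="1 0 0 0 0;1 0 0 0 0;0.5 0 0 0 0;0.4 0 0 0 0;0.2 0 0 0 0;-0.2 0 0 0 0;-0.6 0 0 0 0;-1 0 0 0 0")

```text
clock: 12.7
tcp_pos: [0.614, 0.1023, 0.1622]
orientation: [0.647, 3.074, -0.0]
contact_force: [-0.0, 0.4, 1.9]
grip_width: 0.0692
gripper_force: 0.0
```

>>> play_rows(targets="-1 0 0 0 0;-1 0 0 0 0;-1 0 0 0 0;-1 0 0 -0.01 0;-1 0 0 -0.03 0;-1 0 0 -0.06 0;-1 0 0 -0.09 0;-1 0 0 -0.12 0")

```text
clock: 13.37
tcp_pos: [0.6138, 0.1023, 0.2842]
orientation: [0.647, 3.074, 0.0]
contact_force: [0.1, -0.5, -1.3]
grip_width: 0.0853
gripper_force: 0.0
```

```bash
python3 plan.py .5 .35 .3 62.5
```

```text
t 13.37 tcp [0.6138 0.1023 0.2842] ydeg 66.23 tilt 0.01 -> d [ 0.204   0.1809 -0.0158] dist 0.273 spin 0.065 j7 0.94
```

Now I'll move the arm out of the view and verify.

>>> play_rows(targets="-1 0.03 0.026 -0.03 0;-1 0.06 0.053 -0.03 0;-1 0.09 0.08 -0.03 0;-1 0.12 0.106 -0.03 0;-1 0.15 0.133 -0.03 0;-1 0.18 0.16 -0.03 0;-1 0.2 0.18 -0.03 0;-1 0.2 0.18 -0.03 0")

```text
clock: 14.03
tcp_pos: [0.4987, 0.3558, 0.3128]
orientation: [-0.629, -3.075, -0.006]
contact_force: [-0.3, 0.6, -0.2]
grip_width: 0.0855
gripper_force: 0.0
```

```bash
python3 - <<'E'
from h import *
s=r.grab_frame("scene")[:,:,::-1];t=r.grab_frame("top")[:,:,::-1]
a=cv2.resize(s[90:210,335:435],(500,600),interpolation=cv2.INTER_CUBIC)
b=cv2.resize(t[90:210,130:190+0],(300,600),interpolation=cv2.INTER_CUBIC)
b=cv2.resize(t[100:200,130:230],(300,300),interpolation=cv2.INTER_CUBIC);b=np.vstack([b,np.zeros_like(b)])
cv2.imwrite("pics/i.png",np.hstack([a,b])); cv2.imwrite("pics/i_top.png",t); cv2.imwrite("pics/i_scene.png",s)
print(r.get_obs()["tcp_pos"])
E
```

```text
[0.50270756 0.34904005 0.31267355]
```

View pics/i.png

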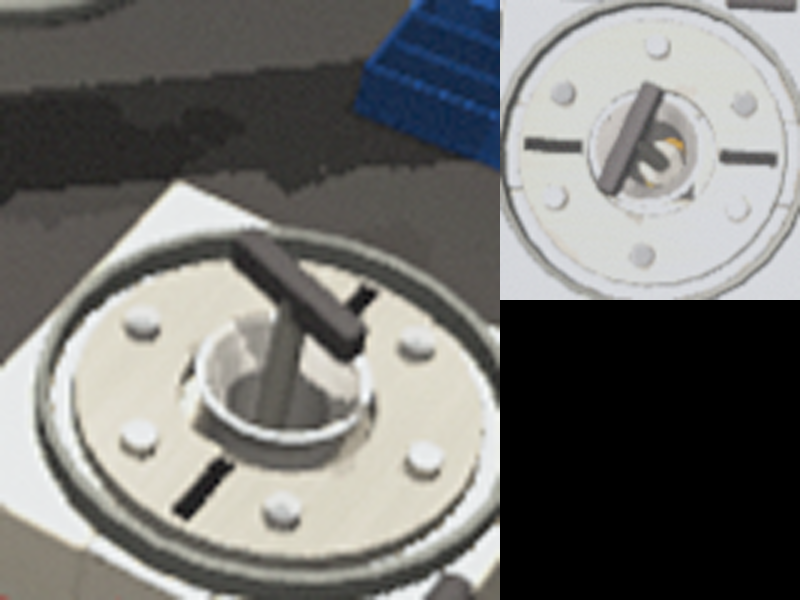

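The crop shows the key standing in the bore, with the T turned about 70° from the marks. In the top view the handle centre is at about (172.7,146.7), and in the scene view its top is at about (395,149.6). I'll check that it is upright before handing in.

```bash
python3 - <<'E'
from h import *
print("pred top",proj("top",[.6145,.102,.19]),"scene",proj("scene",[.6145,.102,.19]))
print("meas",two((172.7,146.7),(395,149.6)),plane("top",(172.7,146.7),.19),plane("scene",(395,149.6),.19))
E
```

```text
pred top [171.37321832 142.80420275] scene [396.02126199 145.77005488]
meas (array([0.61125574, 0.10385588, 0.17433278]), np.float64(0.00463565679302912)) [0.60659385 0.09938998 0.19      ] [0.61760764 0.08970904 0.19      ]
```

```bash
python3 -c "
from bench import r
print(r.hand_in())"
```

```text
the job is handed in; nothing more can be done
None
```

I seated the long key on the nut, turned it counterclockwise to the hard stop (torque rose to 0.8 N·m), let go, and handed the job in at about 14 s with the key standing, apparently within 2–3° of upright; no verdict came back.

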